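# Load a piston pin into a push-push holding nest

### The arm

A 6-joint arm with a two-finger parallel gripper is mounted at the origin on a cart in front of the work surface, level with it; the furniture and walls round the work are solid. World frame = base frame: x ahead of the robot, y to its left, z up, the work surface at z = 0. Lengths are in m, angles in rad, forces in N, time in s.
With the tool pointing down it reaches from about 0.25 to 0.725 m from the base axis. Payload 4 kg.
Tool frame: the origin (TCP) lies on the centre line of the jaws, within the pads' length; the fingertips stand 14 mm ahead of it and the grasp point (between the pads) lies 5 mm behind it; z points along the fingers, x is the direction in which the jaws open and shut, and the axes are right-handed (so a half turn about z gives the same grasp; the last joint's range is limited). The gripper opens to 85 mm and grips with 20 to 120 N. Pads are 22 mm wide; open, the fingers measure 114 mm over their backs; the gripper's body (76 mm by 85 mm) begins 54 mm behind the grasp point. The pads swing forward as they close: fully open they stand 13 mm farther back than shut.
Start: joints at [1.177, 0.241, 0.005, 1.335, 0, 1.571], TCP at [0.192, 0.462, 0.245] pointing down, gripper open.
Joint ranges: [-2.72, 2.72], [-1.05, 1.87], [-1.09, 1.28], [-1.99, 2.15], [-1.42, 1.44], [-3.14, 3.14]. Speed limits (rad/s): [2.79, 2.79, 3.14, 3.14, 3.14, 3.14].

### API

Orientations are given as a unit quaternion [x, y, z, w].
In Python, from workcell import get_obs, optics, ticket gives the robot as it stands.
- The arm moves only by the shell command python3 -m inch 'ROWS'. ROWS is JSON, a list that holds one entry, the list of rows, each a list of 5 numbers: the finger opening in cm, from 0 to 8.54, then the shift along the tool's x, y, z in cm, then the turn about the tool's z in degrees. In form: [[[fingers, dx, dy, dz, roll], ...]]. A call has exactly 5 rows; each row is the pose to reach, as a shift and turn from the pose measured when the call began, along the tool's axes at that moment; what a row does not reach only later rows make up. A row lasts 1/8 s, in which the tool goes at most 62.5 mm and 10.7 degrees, less where a joint would pass 70% of its speed; a pose out of reach is approached as far as the arm can. A call with a gripper value outside its range is refused whole. The fingers move at their own pace and stop on an object; the grip force is fixed at half the most. Time passes only in rows, so rows that repeat a pose let the fingers close, or fill a call up. It gives the time, the measured TCP pose, the force and the opening at its end, in the units of the state.
- get_obs(): the state, without advancing time (a new reading comes with each control period).
- optics.camera(name): name is "side" or "top"; returns (picture, depth): 420x560x3 uint8, red, green, blue; 420x560 float32, m along the optical axis (not along the pixel's ray), 0 where there is no reading.
- optics.camera_info(name): a dict with "vfov" (degrees; the focal length in pixels is half the picture's height over the tangent of half this angle, whatever the lens; pixels are square), "cx", "cy" (the principal point, pixels), "R" (3x3) and "t" (3): a world point X has camera coordinates R X + t. Camera axes: x right, y down, z forward; pixel columns grow to the right and rows downward; lengths in m; the calibration is good to about 2 mm. A picture is of the moment at which its call begins. camera_info takes no time and is no camera call.
- ticket.job_done(): hands the job in, once; it reports no verdict.
The state is a dict: "clock": time; "joint_pos": joint angles; "joint_vel": joint speeds; "tau": joint torques, N m; "eef_pos": TCP position; "tool_rot": TCP orientation; "ft_force": force on the tool from outside, world axes, zero at the start; "ft_torque": the same for the moment, N m; "grip_width": finger opening in m.
Only numpy, scipy, OpenCV 4.12 (cv2) and the standard library are available. Lean on these libraries where they do the work, as an engineer would, in place of code of your own. Each camera call takes 0.05 s, during which the arm holds its last target.

### The job

Stand the piston pin, the plain smooth cylinder, in the empty holding nest and push it down until the nest's catch holds it down. Leave the other nest, which already holds the hex sleeve, just as it is.

Things in the scene. Friction and masses are not known exactly. Their poses are not given: they have to be found in the camera images.
- piston_pin: Bare steel piston pin, a plain smooth hollow cylinder, 26 mm diameter, 60 mm tall, about 0.12 kg, standing on end on the cabinet top. Origin: centre of its lower end; z runs up its axis. Beside it stand a bronze bush, a coil spring and a rusty hex bolt, which are not wanted.
- nest_free: The empty one of two alike fixed nests: a steel block 62 x 62 mm, 60 mm high, on a dark 112 x 78 x 6 mm foot, grey catch case (18 x 44 mm, top at 56 mm) on its own +x side. Origin: centre of the bore, at the cabinet top; z up. The mouth, at height 60 mm, is a 54 mm square that slopes in over 6 mm of depth to a square bore 38 mm wide. Its floor is a sprung plate.
- plate_free (a joint): How far (m) the empty nest's plate is pressed down; starts at 0, its top 12 mm below the mouth (48 mm above the cabinet top). The spring resists with 2 N at 0, 4 N at 0.026 (hard stop). Press beyond 0.023 and let go: the catch holds it at about 0.0165, a 60 mm part standing 31 mm out of the mouth. The same press again frees it, back to 0. A first press under 0.02 springs back.
- hex_sleeve: Grey steel hexagonal sleeve, 30 mm across flats, 42 mm tall, held down in the other nest, its top about 14 mm above that nest's mouth. Origin: centre of its lower end; z up. The other nest is centred on it within 3 mm and has the same shape and size.
Things that resemble listed ones, but are neither listed nor needed, are in the scene too. Leave any blue or purple look-alike of the piston_pin alone.

How it is judged:
At the end, for the whole second after the job is handed in: The piston pin stands at rest in the free nest, upright within 11 degrees, its axis within 12 mm of the bore's centre, on the floor plate, which the catch holds down (plate_free between 0.013 and 0.019); the hex sleeve is within 7 mm of where it started, still held down (value of joint plate_free between 0.013 and 0.019 m and horizontal distance between piston_pin and nest_free below 0.012 m and z of piston_pin in the frame of nest_free below 0.039 m and angle between piston_pin's own z axis and vertical below 0.2 rad and linear speed of piston_pin below 0.02 m/s and distance of hex_sleeve from where it was at the start of the episode below 0.007 m); the robot touches nothing.
It fails at once if the hex sleeve's nest is pressed, released or robbed (the sleeve has moved more than 7 mm) (distance of hex_sleeve from where it was at the start of the episode above 0.007 m).
It also fails if it takes over 45 s, if anything falls off the work surface, if the arm or the gripper's body presses on something with over 40 N, if the wrist force passes 120 N, or if a joint passes its speed limit or range.

## Working session

There is one attempt and no reset: what is moved stays moved. The work goes in short steps, Python scripts to look and compute and a shell command to move; the robot and the scene stay as the last step left them, time stands still between calls to the robot, and variables do not carry over. Pictures are saved under pics/ and viewed, and the job is handed in when it is done.

```bash
mkdir -p pics; ls; python3 - <<'E'
from workcell import get_obs, optics
import cv2,numpy as np
print(get_obs())
for n in ("side","top"):
    p,d=optics.camera(n); np.savez('/tmp/%s.npz'%n,p=p,d=d)
    cv2.imwrite('pics/%s0.png'%n,p[:,:,::-1]); print(n,optics.camera_info(n))
E
```

```text
pics
{'clock': 0.0, 'joint_pos': array([1.17698995e+00, 2.41438511e-01, 3.74566236e-03, 1.33522603e+00,
       3.22978948e-05, 1.57082389e+00]), 'joint_vel': array([ 1.42125832e-03,  2.67680859e-04, -3.93820399e-04,  5.39232515e-05,
       -2.22930554e-03, -6.43103243e-04]), 'tau': array([ 2.05806828e-06, -3.72318649e+01,  2.52406704e+01,  1.70232472e-02,
        5.73108264e-05, -4.10163977e-06]), 'eef_pos': array([0.19161307, 0.46117431, 0.24440838]), 'tool_rot': array([ 8.31784266e-01,  5.55098018e-01, -8.91703056e-04,  5.75705698e-04]), 'ft_force': array([0.14427702, 0.80153053, 0.76130205]), 'ft_torque': array([-0.0132217 , -0.05676145, -0.01455575]), 'grip_width': 0.08539683025538239}
side {'vfov': 42.46146757591448, 'cx': 273.0225620208258, 'cy': 212.36825592276858, 'R': array([[-0.88357898, -0.46801065,  0.01594438],
       [-0.39787014,  0.7323305 , -0.55262229],
       [ 0.24695656, -0.49462923, -0.83327929]]), 't': array([0.46295187, 0.25601774, 0.88375302])}
top {'vfov': 56.05573205187215, 'cx': 274.5678381004486, 'cy': 211.49088067141187, 'R': array([[ 0.04360316, -0.99903541,  0.00519772],
       [-0.97759218, -0.04373858, -0.20591374],
       [ 0.20594245,  0.00389724, -0.97855634]]), 't': array([-0.03739154,  0.54749504,  0.79719597])}
```

View pics/side0.png

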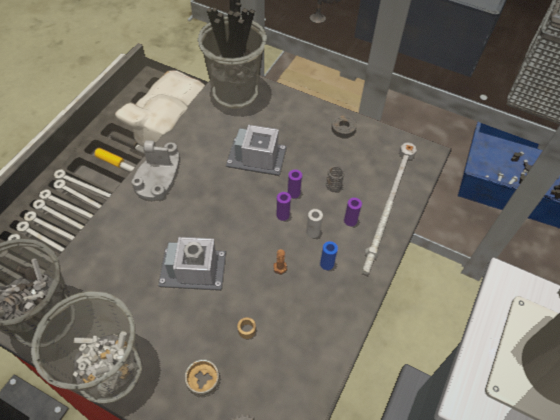

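View pics/top0.png

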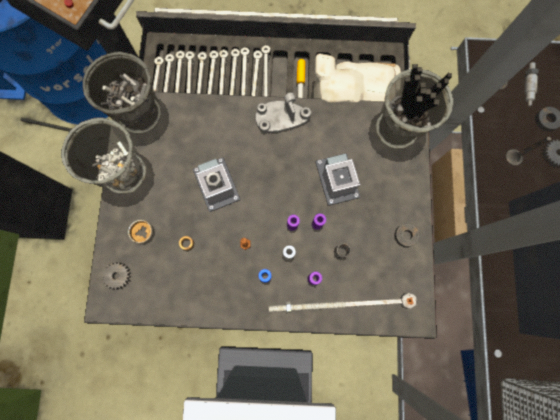

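Candidates for the pin are a silver tube at side (314,223) / top (289,252), and purple or blue tubes at side (295,183), (283,206), (352,212), (329,256). The silver one fits "bare steel". The empty nest looks like the one at side (258,148) / top (342,178). The other, at side (193,260) / top (214,181), has the sleeve in it. I'll confirm with a crop and measure.

```bash
cat > h.py <<'E'
import numpy as np,cv2
from workcell import optics
def K(n):
    i=optics.camera_info(n); f=210/np.tan(np.radians(i['vfov']/2)); return f,i['cx'],i['cy'],np.array(i['R']),np.array(i['t'])
def cloud(n,d):
    f,cx,cy,R,t=K(n); v,u=np.mgrid[0:420,0:560]
    c=np.stack([(u-cx)/f*d,(v-cy)/f*d,d],-1); w=(c-t)@R; w[d<=0]=np.nan; return w
def proj(n,X):
    f,cx,cy,R,t=K(n); c=R@np.array(X,float)+t; return f*c[0]/c[2]+cx,f*c[1]/c[2]+cy
E
python3 - <<'E'
from h import *
ims=[]
for n,pts in (("side",dict(pin=(314,223),free=(258,142),hexn=(193,255))),("top",dict(pin=(289,252),free=(342,178),hexn=(214,181)))):
    z=np.load('/tmp/%s.npz'%n); w=cloud(n,z['d']); p=z['p']
    print(n,'base proj',proj(n,(0,0,0)), 'tcp',proj(n,(.192,.461,.245)))
    for k,(u,v) in pts.items():
        r=35 if k!='pin' else 14
        W=w[v-r:v+r,u-r:u+r].reshape(-1,3); 
        zl=(.055,.066) if k!='pin' else (.052,.068)
        m=(W[:,2]>zl[0])&(W[:,2]<zl[1]); q=W[m]
        (c,s,a)=cv2.minAreaRect((q[:,:2]*1000).astype(np.float32))
        print(n,k,m.sum(),'mean',q.mean(0).round(4),'rect',np.round(c,1),np.round(s,1),round(a,1),'bbox',q.min(0).round(3),q.max(0).round(3))
        ims.append(cv2.resize(p[v-28:v+28,u-28:u+28],(260,260),interpolation=cv2.INTER_CUBIC))
    tab=w[(abs(w[...,2])<.03)&(w[...,0]>.25)&(w[...,0]<.6)&(abs(w[...,1])<.3)]; print('table z',np.median(tab[:,2]))
cv2.imwrite('pics/crop.png',np.vstack([np.hstack(ims[:3]),np.hstack(ims[3:])])[:,:,::-1])
E
```

```text
side base proj (np.float64(556.1894765300709), np.float64(368.9628359439479)) tcp (np.float64(361.2653736917383), np.float64(626.0101413970328))
side pin 144 mean [ 0.4627 -0.0451  0.0589] rect [463.1 -46.4] [24.  27.2] 29.6 bbox [ 0.45  -0.059  0.052] [ 0.476 -0.033  0.064]
side free 621 mean [ 0.6409 -0.1535  0.0585] rect [ 610.1 -153.4] [ 81.4 153.6] 80.4 bbox [ 0.54  -0.196  0.055] [ 0.686 -0.101  0.065]
side hexn 951 mean [0.6178 0.1282 0.059 ] rect [619.2 127.3] [78.5 63.2] 23.6 bbox [0.572 0.084 0.055] [0.663 0.164 0.066]
table z 0.0006753516936936592
top base proj (np.float64(256.06476702977346), np.float64(482.41685194816876)) tcp (np.float64(-47.132237071981365), np.float64(402.0100829561118))
top pin 84 mean [ 0.4632 -0.0468  0.0592] rect [463.1 -46.4] [23.5 23.4] 2.0 bbox [ 0.451 -0.058  0.054] [ 0.475 -0.035  0.062]
top free 493 mean [ 0.6428 -0.1566  0.0581] rect [ 644.9 -155.7] [78.7 62.1] 16.5 bbox [ 0.599 -0.196  0.055] [ 0.687 -0.12   0.063]
top hexn 549 mean [0.6176 0.1257 0.0583] rect [619.3 126.6] [78.9 61.9] 24.7 bbox [0.572 0.084 0.055] [0.662 0.163 0.066]
table z -0.00020764277263710974
```

View pics/crop.png

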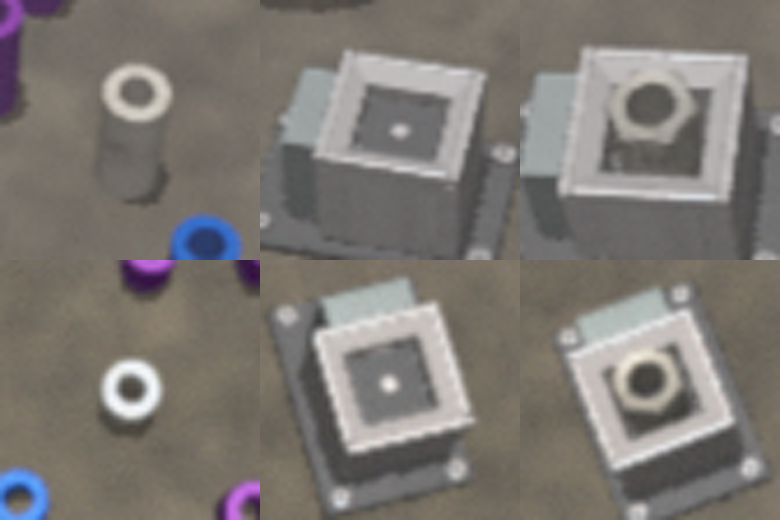

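The crop confirms one bare steel tube as the pin at side (314,223), an empty nest with the plate dot visible, and the hex sleeve in the other. Next I'll measure the neighbours and refine the free nest.

```bash
python3 - <<'E'
from h import *
pin=np.array([.4631,-.0464])
P=[]
for n in("side","top"):
    z=np.load('/tmp/%s.npz'%n); w=cloud(n,z['d']); P.append(w.reshape(-1,3))
    # nest rim: normals/plate
    c=np.array([.6363,-.1583]); a=np.radians(16.5)
    q=w.reshape(-1,3); e=q[:,:2]-c; l=np.stack([e@[np.cos(a),np.sin(a)],e@[-np.sin(a),np.cos(a)]],1)
    m=(abs(l)<.027).all(1)&(q[:,2]>.044)&(q[:,2]<.0515); print(n,'plate local',m.sum(),l[m].min(0),l[m].max(0),np.median(q[m,2]))
    m=(abs(l)<.045).all(1)&(q[:,2]>.0575)&(q[:,2]<.07); 
    print('rim local',np.percentile(l[m],[2,98],axis=0))
    print('plate centre px',proj(n,(*c,.048)),'rim',[np.round(proj(n,(*(c+.027*np.array([s*np.cos(a)-t*np.sin(a),s*np.sin(a)+t*np.cos(a)])),.06)),0).tolist() for s,t in((1,1),(1,-1),(-1,-1),(-1,1))])
P=np.vstack(P)
# height map around pin
m=(np.linalg.norm(P[:,:2]-pin,axis=1)<.13)&(P[:,2]>.012)&(P[:,2]<.12)
g=np.zeros((260,260),np.uint8); ij=((P[m,:2]-pin+.13)*1000).astype(int); g[ij[:,0],ij[:,1]]=255
g=cv2.morphologyEx(g,cv2.MORPH_CLOSE,np.ones((7,7)))
k,_,st,ce=cv2.connectedComponentsWithStats(g)
for i in range(1,k):
    if st[i][4]>30:
        off=ce[i][::-1]-130; ii=m.copy(); 
        near=P[np.linalg.norm(P[:,:2]-pin-off/1000,axis=1)<.015]; 
        print('off mm',off.round(),'dist',np.linalg.norm(off).round(),'ang',np.degrees(np.arctan2(off[1],off[0])).round(),'size',st[i][3],st[i][2],'zmax',np.nanpercentile(near[:,2],98).round(3))
E
```

```text
side plate local 251 [-0.01667894 -0.02191375] [0.02076796 0.01553565] 0.04850710600601052
rim local [[-0.02956711 -0.03033625]
 [ 0.04122328  0.03174583]]
plate centre px (np.float64(260.7919387299933), np.float64(142.44428607008206)) rim [[244.0, 146.0], [250.0, 126.0], [277.0, 131.0], [271.0, 151.0]]
top plate local 263 [-0.01729298 -0.02022229] [0.02158523 0.01886973] 0.04761516553909383
rim local [[-0.02977755 -0.03074177]
 [ 0.03854697  0.03019792]]
plate centre px (np.float64(341.20082099313345), np.float64(176.77143236547397)) rim [[327.0, 167.0], [350.0, 161.0], [357.0, 184.0], [334.0, 190.0]]
off mm [-115.  -15.] dist 116.0 ang -172.0 size 28 118 zmax 0.025
off mm [-53. -57.] dist 77.0 ang -133.0 size 27 29 zmax 0.062
off mm [-52.  49.] dist 72.0 ang 137.0 size 27 29 zmax 0.062
off mm [-0.  0.] dist 0.0 ang 116.0 size 26 27 zmax 0.062
off mm [  10. -115.] dist 116.0 ang -85.0 size 31 29 zmax 0.046
off mm [19. 97.] dist 99.0 ang 79.0 size 21 19 zmax 0.061
off mm [67. -7.] dist 67.0 ang -6.0 size 26 29 zmax 0.063
off mm [ 71. -63.] dist 95.0 ang -42.0 size 27 30 zmax 0.062
```

Layout: pin at (0.463, -0.046), free bore at (0.637, -0.1585). With the jaws along world y, the fingers clear all the neighbours, so I'll write a small target-to-rows helper.

```bash
cat > go.py <<'E'
import sys,numpy as np
from scipy.spatial.transform import Rotation as Ro
from workcell import get_obs
o=get_obs(); R=Ro.from_quat(o['tool_rot']); X=R.as_matrix()[:,0]; yaw=np.degrees(np.arctan2(X[1],X[0]))
x,y,z,w=map(float,sys.argv[1:5]); d=R.inv().apply(np.array([x,y,z])-o['eef_pos'])*100
print('pos',o['eef_pos'].round(4),'tilt',np.degrees(np.arccos(-R.as_matrix()[2,2])).round(2),'yaw',yaw.round(2),'F',o['ft_force'].round(1),'w',round(o['grip_width'],4),'t',round(o['clock'],2))
print('shift cm',d.round(2),'roll',round(((yaw-w+180)%360)-180,1),'len cm',np.linalg.norm(d).round(1))
E
python3 go.py .463 -.0464 .16 90
```

```text
pos [0.1917 0.4612 0.2445] tilt 0.1 yaw 67.43 F [-0.  -0.2 -0.5] w 0.0857 t 0.1
shift cm [-36.45  44.54   8.52] roll -22.6 len cm 58.2
```

```bash
python3 -m inch '[[[8.5,-3.8,4.6,0,-5],[8.5,-7.6,9.2,0,-10],[8.5,-11.4,13.9,0,-15],[8.5,-15.2,18.5,0,-20],[8.5,-19,23.1,0,-22.6]]]'; python3 go.py .463 -.0464 .16 90
```

```text
clock: 0.72
eef_pos: [0.3324, 0.1953, 0.2447]
tool_rot: [0.706, 0.708, -0.001, 0.0]
ft_force: [1.2, -0.1, -0.6]
grip_width: 0.0846
pos [0.3324 0.1953 0.2447] tilt 0.11 yaw 90.17 F [ 1.2 -0.1 -0.6] w 0.0846 t 0.72
shift cm [-24.2   12.99   8.51] roll 0.2 len cm 28.8
```

```bash
python3 -m inch '[[[8.5,-5,2.7,1,0],[8.5,-10,5.4,3,0],[8.5,-15,8.1,5,0],[8.5,-20,10.7,7,0],[8.5,-24.2,13,8.5,0]]]'; python3 -m inch '[[[8.5,0,0,0,0],[8.5,0,0,0,0],[8.5,0,0,0,0],[8.5,0,0,0,0],[8.5,0,0,0,0]]]'; python3 go.py .463 -.0464 .054 90
```

```text
clock: 1.35
eef_pos: [0.4632, -0.0484, 0.1589]
tool_rot: [0.706, 0.708, -0.001, -0.0]
ft_force: [0.7, 0.2, 0.4]
grip_width: 0.0849
clock: 1.98
eef_pos: [0.4632, -0.0477, 0.1593]
tool_rot: [0.706, 0.708, -0.001, 0.0]
ft_force: [-0.4, -0.2, 0.9]
grip_width: 0.0848
pos [ 0.4632 -0.0477  0.1593] tilt 0.11 yaw 90.18 F [-0.4 -0.2  0.9] w 0.0848 t 1.98
shift cm [ 1.500e-01 -1.000e-02  1.053e+01] roll 0.2 len cm 10.5
```

```bash
python3 -m inch '[[[8.5,0.1,0,3,0],[8.5,0.1,0,6,0],[8.5,0.1,0,8.5,0],[8.5,0.1,0,10.5,0],[8.5,0.1,0,10.5,0]]]'; python3 go.py .463 -.0464 .054 90; python3 - <<'E'
from h import *
p,d=optics.camera('side'); cv2.imwrite('pics/s1.png',cv2.resize(p[120:320,200:467],(800,600))[:,:,::-1])
E
```

```text
clock: 2.6
eef_pos: [0.4616, -0.0464, 0.0532]
tool_rot: [0.706, 0.708, -0.002, -0.001]
ft_force: [0.1, 0.3, -0.3]
grip_width: 0.0851
pos [ 0.4616 -0.0464  0.0532] tilt 0.27 yaw 90.22 F [ 0.1  0.3 -0.3] w 0.0851 t 2.6
shift cm [ 0.    0.14 -0.08] roll 0.2 len cm 0.2
```

View pics/s1.png

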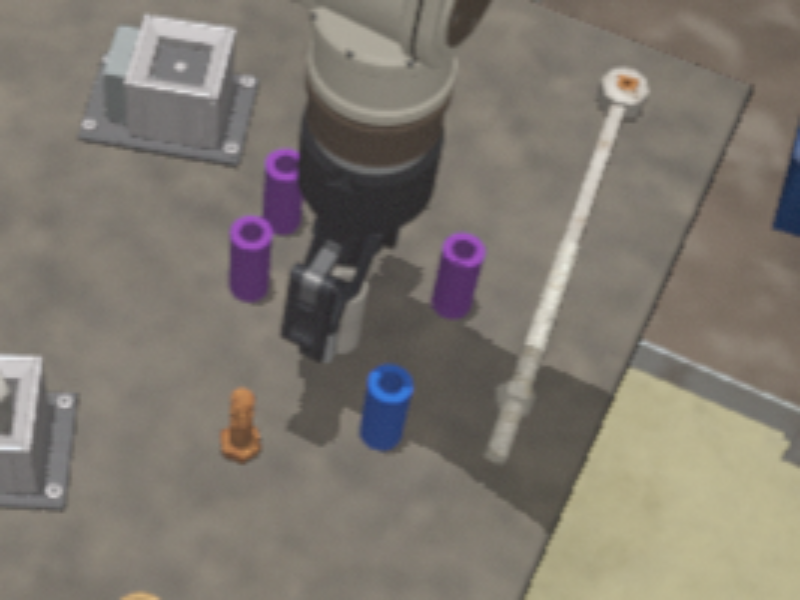

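The picture shows the open jaws around the pin, which stands behind the near finger at crop (345,320), with the neighbours clear. I'll close now.

```bash
python3 -m inch '[[[6,0,0.1,-0.1,0],[4,0,0.1,-0.1,0],[1.5,0,0.1,-0.1,0],[1.5,0,0.1,-0.1,0],[1.5,0,0.1,-0.1,0]]]';python3 -m inch '[[[1.5,0,0,0,0],[1.5,0,0,0,0],[1.5,0,0,-1,0],[1.5,0,0,-3,0],[1.5,0,0,-5,0]]]'; python3 go.py .637 -.1585 .15 90
```

```text
clock: 3.28
eef_pos: [0.4642, -0.0467, 0.0559]
tool_rot: [0.706, 0.708, -0.001, 0.0]
ft_force: [0.1, -0.2, 5.9]
grip_width: 0.0235
clock: 3.9
eef_pos: [0.4639, -0.0466, 0.1064]
tool_rot: [0.706, 0.708, -0.001, -0.0]
ft_force: [-0.7, 0.5, -0.6]
grip_width: 0.0239
pos [ 0.4639 -0.0466  0.1064] tilt 0.14 yaw 90.21 F [-0.7  0.5 -0.6] w 0.0239 t 3.9
shift cm [-11.26  17.26  -4.37] roll 0.2 len cm 21.1
```

```bash
python3 -m inch '[[[1.5,0,0,-3,0],[1.5,-2,3.5,-5,0],[1.5,-5.5,9,-5,0],[1.5,-9,14.5,-5,0],[1.5,-11.3,17.3,-5,0]]]';python3 -m inch '[[[1.5,0,0,0,0],[1.5,0,0,0,0],[1.5,0,0,0,0],[1.5,0,0,0,0],[1.5,0,0,0,0]]]'; python3 go.py .637 -.1585 .115 90
python3 - <<'E'
from h import *
for n,(u,v) in (('side',(270,150)),('top',(342,190))):
    p,d=optics.camera(n); np.savez('/tmp/%s2.npz'%n,p=p,d=d); cv2.imwrite('pics/%s2.png'%n,cv2.resize(p[v-75:v+75,u-100:u+100],(800,600))[:,:,::-1])
E
```

```text
clock: 4.53
eef_pos: [0.6392, -0.1601, 0.1561]
tool_rot: [0.706, 0.708, -0.001, 0.0]
ft_force: [0.2, 0.4, -1.7]
grip_width: 0.0235
clock: 5.15
eef_pos: [0.639, -0.1596, 0.1567]
tool_rot: [0.706, 0.709, -0.001, 0.0]
ft_force: [0.8, -0.1, -1.4]
grip_width: 0.0238
pos [ 0.639  -0.1596  0.1567] tilt 0.11 yaw 90.23 F [ 0.8 -0.1 -1.4] w 0.0238 t 5.15
shift cm [ 0.12 -0.2   4.17] roll 0.2 len cm 4.2
```

View pics/side2.png

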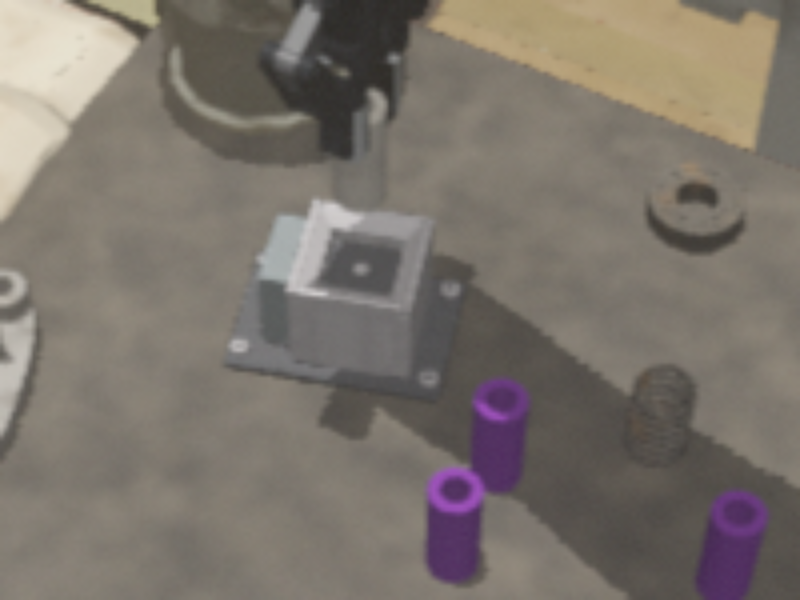

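View pics/top2.png

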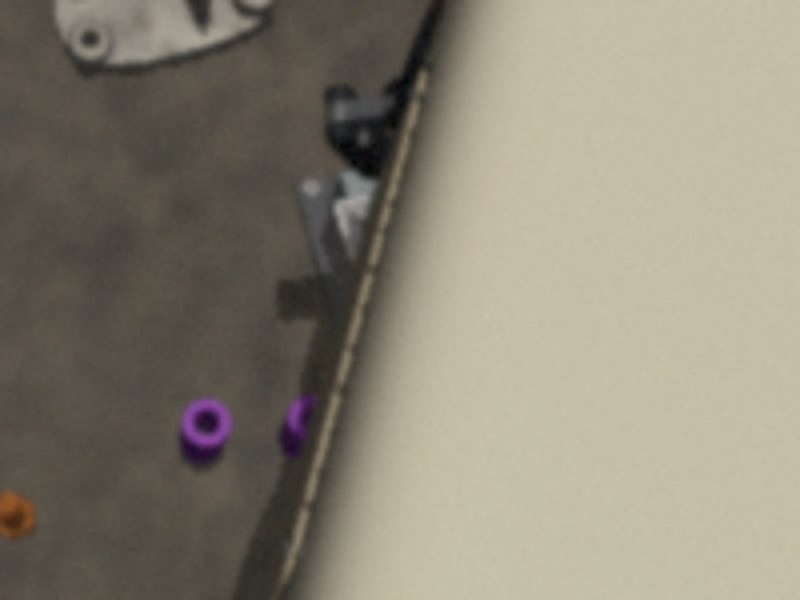

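The side view shows the pin hanging upright from the jaws at crop (358,160), over the empty nest with its mouth at (362,255). The top view is blocked by the arm. I'll align, then lower.

```bash
python3 -m inch '[[[1.5,0.1,-0.2,1,0],[1.5,0.1,-0.2,2.5,0],[1.5,0.1,-0.2,4,0],[1.5,0.1,-0.2,4.2,0],[1.5,0.1,-0.2,4.2,0]]]'; python3 go.py .637 -.1585 .078 90
python3 - <<'E'
from h import *
for n,(u,v) in (('side',(270,150)),):
    p,d=optics.camera(n); np.savez('/tmp/%s3.npz'%n,p=p,d=d); cv2.imwrite('pics/%s3.png'%n,cv2.resize(p[v-75:v+45,u-80:u+80],(800,600),interpolation=cv2.INTER_CUBIC)[:,:,::-1])
E
```

```text
clock: 5.88
eef_pos: [0.637, -0.1589, 0.114]
tool_rot: [0.706, 0.708, -0.001, -0.0]
ft_force: [-1.0, -1.3, -0.6]
grip_width: 0.0236
pos [ 0.637  -0.1589  0.114 ] tilt 0.13 yaw 90.21 F [-1.  -1.3 -0.6] w 0.0236 t 5.88
shift cm [0.05 0.01 3.6 ] roll 0.2 len cm 3.6
```

View pics/side3.png

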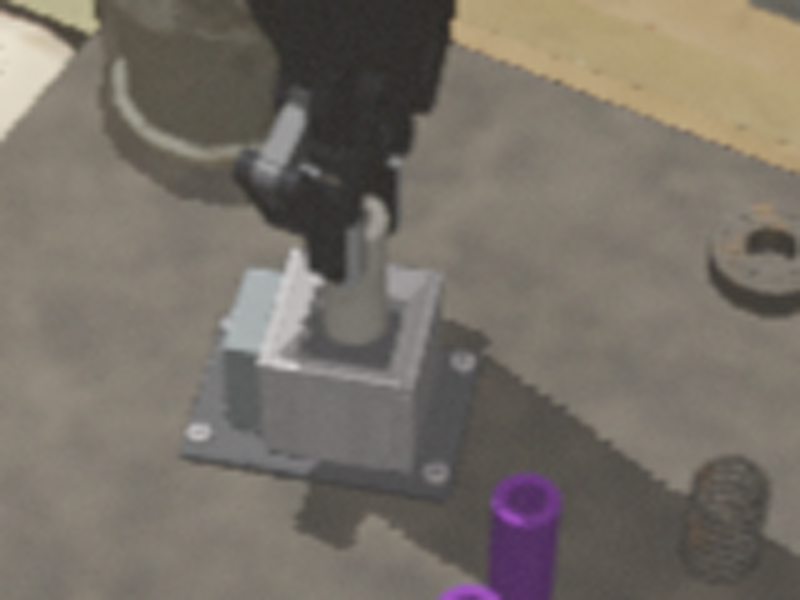

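The pin at crop (355,320) is just entering the mouth, centred and clear of the walls. I'll press in one continuous motion, stopping just short so I can read the force.

```bash
python3 -m inch '[[[1.5,0,0,1,0],[1.5,0,0,1.8,0],[1.5,0,0,2.5,0],[1.5,0,0,3.1,0],[1.5,0,0,3.3,0]]]'; python3 go.py .637 -.1585 .0775 90
```

```text
clock: 6.55
eef_pos: [0.6379, -0.1593, 0.0817]
tool_rot: [0.706, 0.708, -0.001, 0.001]
ft_force: [2.4, -0.6, 3.2]
grip_width: 0.024
pos [ 0.6379 -0.1593  0.0817] tilt 0.15 yaw 90.21 F [ 2.4 -0.6  3.2] w 0.024 t 6.55
shift cm [ 0.08 -0.09  0.42] roll 0.2 len cm 0.4
```

```bash
python3 -m inch '[[[1.5,0,0,0.2,0],[1.5,0,0,0.3,0],[1.5,0,0,0.4,0],[1.5,0,0,0.4,0],[1.5,0,0,0.4,0]]]'; python3 go.py .637 -.1585 .077 90
```

```text
clock: 7.18
eef_pos: [0.6381, -0.1593, 0.078]
tool_rot: [0.706, 0.708, -0.0, 0.001]
ft_force: [1.9, -0.7, 4.5]
grip_width: 0.0237
pos [ 0.6381 -0.1593  0.078 ] tilt 0.17 yaw 90.21 F [ 1.9 -0.7  4.5] w 0.0237 t 7.17
shift cm [ 0.09 -0.11  0.1 ] roll 0.2 len cm 0.2
```

```bash
python3 -m inch '[[[1.5,0,0,0.1,0],[1.5,0,0,0.1,0],[1.5,0,0,0.1,0],[1.5,0,0,0.1,0],[1.5,0,0,0.1,0]]]'; python3 go.py .637 -.1585 .077 90
python3 - <<'E'
from h import *
for n,(u,v) in (('side',(270,150)),):
    p,d=optics.camera(n); np.savez('/tmp/%s4.npz'%n,p=p,d=d); cv2.imwrite('pics/%s4.png'%n,cv2.resize(p[v-75:v+45,u-80:u+80],(800,600),interpolation=cv2.INTER_CUBIC)[:,:,::-1])
E
```

```text
clock: 7.8
eef_pos: [0.6384, -0.1594, 0.0779]
tool_rot: [0.706, 0.708, -0.0, 0.002]
ft_force: [0.7, -0.6, 7.0]
grip_width: 0.0237
pos [ 0.6384 -0.1594  0.0779] tilt 0.21 yaw 90.21 F [ 0.7 -0.6  7. ] w 0.0237 t 7.8
shift cm [ 0.09 -0.14  0.09] roll 0.2 len cm 0.2
```

View pics/side4.png

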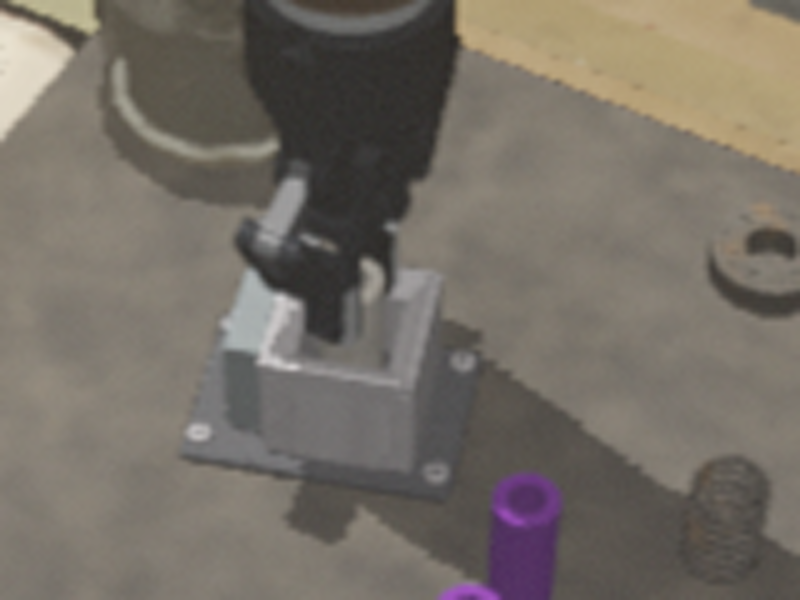

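It stopped moving and the force rose, so the plate is on its hard stop at the predicted height. I'll open and retreat upwards.

```bash
python3 -m inch '[[[3,0,0,0,0],[4.5,0,0,0,0],[6,0,0,0,0],[6,0,0,0,0],[6,0,0,0,0]]]';python3 -m inch '[[[6,0,0,-0.5,0],[6,0,0,-2,0],[6,0,0,-4,0],[6,0,0,-8,0],[6,0,0,-12,0]]]'; python3 go.py .35 .1 .2 90
```

```text
clock: 8.48
eef_pos: [0.6382, -0.1593, 0.0777]
tool_rot: [0.706, 0.708, -0.0, 0.002]
ft_force: [-0.2, -0.0, 0.2]
grip_width: 0.0602
clock: 9.1
eef_pos: [0.6381, -0.159, 0.2001]
tool_rot: [0.706, 0.708, 0.0, 0.002]
ft_force: [0.1, 0.6, -0.0]
grip_width: 0.0601
pos [ 0.6381 -0.159   0.2001] tilt 0.23 yaw 90.21 F [ 0.1  0.6 -0. ] w 0.0601 t 9.1
shift cm [ 26.01 -28.71  -0.15] roll 0.2 len cm 38.7
```

```bash
python3 -m inch '[[[6,4,-4.4,-1,0],[6,8,-8.8,-2,0],[6,12,-13.2,-2,0],[6,16,-17.6,-2,0],[6,20,-22,-2,0]]]'
python3 -m inch '[[[6,2,-4,0,0],[6,4,-8,0,0],[6,6,-10,0,0],[6,6,-10,0,0],[6,6,-10,0,0]]]'
python3 - <<'E'
from h import *
ims=[]
for n,(u,v) in (('side',(258,140)),('top',(342,178)),('side',(193,255))):
    p,d=optics.camera(n); w=cloud(n,d); ims.append(cv2.resize(p[v-35:v+35,u-25:u+25],(260,364),interpolation=cv2.INTER_CUBIC))
    q=w.reshape(-1,3); c=np.array([.637,-.1585]) if u!=193 else np.array([.611,.123]); m=(np.linalg.norm(q[:,:2]-c,axis=1)<.03)&(q[:,2]>.068)&(q[:,2]<.15); q=q[m]
    q=q[q[:,2]>np.percentile(q[:,2],98)-.005]
    print(n,len(q),'top z',np.median(q[:,2]).round(4),'ctr',((q.min(0)+q.max(0))/2).round(4))
z=np.load('/tmp/side.npz'); q=cloud('side',z['d']).reshape(-1,3); m=(np.linalg.norm(q[:,:2]-[.611,.123],axis=1)<.03)&(q[:,2]>.068)&(q[:,2]<.15); q=q[m];q=q[q[:,2]>np.percentile(q[:,2],98)-.005]
print('hex before',len(q),np.median(q[:,2]),(q.min(0)+q.max(0))/2)
cv2.imwrite('pics/end.png',np.hstack(ims)[:,:,::-1])
E
```

```text
clock: 9.72
eef_pos: [0.4162, 0.0413, 0.2204]
tool_rot: [0.706, 0.708, 0.001, 0.003]
ft_force: [0.0, 1.3, 0.3]
grip_width: 0.06
clock: 10.35
eef_pos: [0.3169, 0.1011, 0.2206]
tool_rot: [0.706, 0.708, 0.002, 0.004]
ft_force: [-0.4, -0.2, 0.8]
grip_width: 0.0602
side 83 top z 0.0923 ctr [ 0.6371 -0.1584  0.0932]
top 69 top z 0.0909 ctr [ 0.6372 -0.1593  0.0923]
side 161 top z 0.0735 ctr [0.6121 0.1245 0.0743]
hex before 152 0.0737679027466455 [0.61220764 0.12422178 0.07441189]
```

View pics/end.png

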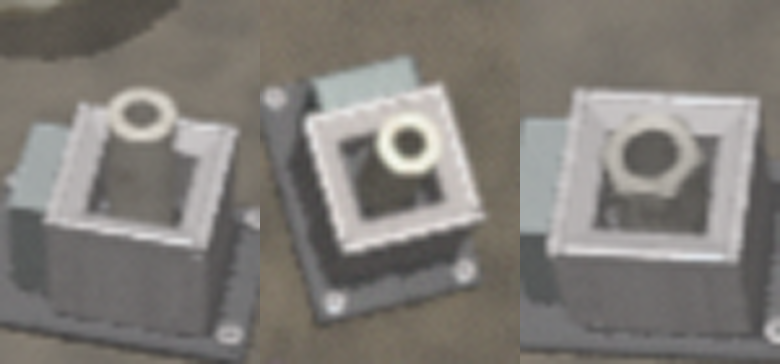

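The pictures show the pin upright in the free nest with its top about 31 mm above the mouth (z 0.091–0.092), which is the latched height. The hex sleeve hasn't moved. Handing in.

```bash
python3 -c "
from workcell import ticket,get_obs
print(get_obs()['joint_vel'].round(3)); print(ticket.job_done())"
```

```text
[-0.001  0.006 -0.005 -0.001  0.001 -0.   ]
the job is handed in; nothing more can be done
None
```

I stood the steel piston pin in the empty nest, pressed its plate once down to the hard stop, then let go and backed the arm away. I handed the job in at about 10.5 s of the 45 s; it reports no verdict.

- **Catch:** both cameras put the pin's top at 0.091–0.092 m, about 31 mm above the mouth. That is the height expected with the catch holding the plate down.
- **Pin position:** the pin's axis measured within about 1 mm of my bore centre, which relies on a calibration good to about 2 mm. It looks upright in both pictures; I did not measure the tilt.
- **Hex sleeve:** it measured within 0.5 mm of where it started, at the same height.
- **Robot:** it was clear of everything and at rest when I handed in.

One reading was off: the gripper showed about 24 mm on the 26 mm pin, but the grip held. No check failed.

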